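# Cover the long inkstone with its thin slate lid

### The job

The thin slate lid lies on the wooden drying board, too flat to pick up there: slide it along the board until one end sticks out well past the board's open edge, still lying flat, then take it by that overhanging end. Lower it gently onto the long rectangular inkstone, keeping hold of it until it is down, so that it lies flat and centred, squarely in line with the stone and covering the whole well. Do not let the lid fall onto the table, and leave the inkstone and the other things where they stand.

Things in the scene. Friction and masses are not known exactly. Their poses are not given: they have to be found in the camera images.
- lid: plain rectangular grey slate plate, 64 (its x) x 140 (its y) x 3 mm thick, about 75 g; origin at the centre of its underside, z up. At the start it lies loose on the floor of the drying board, its long axis within about 15 degrees of the board's y axis. It slides when pressed from above with 5 to 15 N and dragged; polished slate on waxed wood is slippery (friction about 0.3), so rubbery finger tips hold on it better than the board does
- board: fixed wooden drying board, 240 (x) x 240 (y) mm; origin at the centre of its underside on the table. Its flat floor is 40 mm above the table. Lips 8 mm wide, rising 6 mm above the floor, run along its -x, +x and +y sides. The -y side has no lip: this is the open edge, the straight edge of the floor at y = -120 mm in the board's frame, facing the inkstones; below it is free space down to the table except for two feet set back 20 mm from the edge
- inkstone: long grey inkstone, loose, about 600 g, 54 (its x) x 130 (its y) x 26 mm high; origin at the centre of its underside, z up. A well 38 x 114 mm with black ink is sunk in its top, leaving a flat rim 8 mm wide at 26 mm height. The lid overhangs it by 5 mm all round when centred
- round_stone: bystander: round inkstone with its own lid on, 96 mm across, 28 mm high; origin at the centre of its underside. It may stand on either side of the long inkstone
- jar: bystander: small closed glass jar, 58 mm across, 75 mm high; origin at the centre of its underside
- brush_rest: bystander: white porcelain brush rest, 35 (x) x 85 (y) x 26 mm high; origin at the centre of its underside
- paperweight: bystander: small brass bar paperweight, 75 (x) x 18 (y) x 10 mm high; origin at the centre of its underside
Not all that is in view belongs to the job. Of the things like the lid, leave any that is purple or turquoise; of the rest the larger one is meant.

How it is judged (in metres and radians):
On the way, in this order (a step that is already met when the one before it is completed fails the run):
1. the lid sticks out past the open edge (its centre more than 75 mm from the board's centre towards that edge, so about 25 mm overhang), still lying flat on the board (y of lid in the frame of board below -0.075 m and z of lid in the frame of board between 0.036 and 0.044 m and angle between lid's own z axis and vertical below 0.08 rad), for 0.2 s.
2. the lid, still touched by the fingers, is lowered to within 6 mm of the inkstone's rim (horizontal distance between lid and inkstone below 0.025 m and z of lid in the frame of inkstone below 0.032 m and contact force between the fingers and lid above 0.3 N).
At the end, for the whole second after the job is handed in: the lid lies at rest flat on the inkstone's rim (underside within 3 mm of 26 mm above the stone's foot), its centre within 9 mm of the stone's centre and its long axis within 0.12 rad of the stone's, and is let go (horizontal distance between lid and inkstone below 0.009 m and angle between the y axis of lid and the y axis of inkstone, either way round below 0.12 rad and z of lid in the frame of inkstone between 0.023 and 0.029 m and angle between each of lid, inkstone's own z axis and vertical below 0.05 rad and linear speed of lid below 0.02 m/s); the robot touches nothing.
It fails at once if the lid falls to the table (its centre below 15 mm) (height (world z) of lid below 0.015 m).
It fails at once if the inkstone is shifted more than 20 mm (distance of inkstone from where it was at the start of the episode above 0.02 m).
It fails at once if a bystander is shifted more than 20 mm (distance of any of round_stone, jar, brush_rest, paperweight from where it was at the start of the episode above 0.02 m).
It also fails if it takes over 51 s, if anything falls off the work surface, if the arm or the gripper's body presses on something with over 40 N, if the wrist force passes 120 N, or if a joint passes its speed limit or range.

### The arm

A 6-joint arm with a two-finger parallel gripper is mounted at the origin on the work surface. World frame = base frame: x ahead of the robot, y to its left, z up, the work surface at z = 0. Lengths are in mm, angles in rad, forces in N, time in s.
With the tool pointing down it reaches from about 350 to 875 mm from the base axis. Payload 4.2 kg.
Tool frame: the origin (TCP) lies at the very end of the fingers, on their centre line; the grasp point (between the pads) lies 19 mm behind it; z points along the fingers, y is the line along which they close (so a half turn about z gives the same grasp; the last joint's range is limited). The gripper opens to 85 mm and grips with 20 to 120 N. Pads are 22 mm wide; open, the fingers measure 114 mm over their backs; the gripper's body (76 mm by 85 mm) begins 54 mm behind the grasp point. The pads swing forward as they close: fully open they stand 13 mm farther back than shut.
Start: joints at [1.499, 0.385, 0.008, 0, -1.194, -0.259], TCP at [202.967, 591.104, 197.112] pointing down, gripper open.
Joint ranges: [-3.14, 3.14], [-1.21, 2.06], [-1.07, 1.41], [-3.16, 2.05], [-2.99, -0.16], [-3.1, 3.1]. Speed limits (rad/s): [2.79, 2.79, 3.14, 3.14, 3.14, 3.14].

### API

Orientations are given as a unit quaternion [x, y, z, w].
In Python, from bench import arm, optics gives the robot as it stands. The module is installed in compiled form; this text tells all that it offers.
- The arm moves only by the tool step_arm, never from a script. Its argument "motion" is a list of rows, each an object with "dr": the turn, a rotation vector about the tool's x, y, z in units of 8 degrees (1.0 is 8 degrees), a list of three; "slide": the shift along the tool's x, y, z in mm, a list of three; "jaw": the finger opening in mm, from 0 to 85.4. A call has exactly 8 rows; each row is the pose to reach, as a shift and turn from the pose commanded when the call began, along the tool's axes at that moment; what a row does not reach only later rows make up. A row lasts 1/8 s, in which the tool goes at most 62.5 mm and 10.7 degrees, less where a joint would pass 70% of its speed; a pose out of reach is approached as far as the arm can. A call with a gripper value outside its range is refused whole. The fingers move at their own pace and stop on an object; the grip force is fixed at half the most. Time passes only in rows, so rows that repeat a pose let the fingers close, or fill a call up. It gives the time, the measured TCP pose, the force, the opening and the grip force at its end, in the units of the state.
- arm.read_state(): the state, without advancing time (a new reading comes with each control period).
- optics.get_image(name): name is "side" or "top" or "wrist"; returns the picture (400x640x3 uint8, blue, green, red); there is no depth.
- optics.camera_info(name): a dict with "camera_matrix" (3x3 intrinsics, pixels), "view" (4x4, takes a point from world to camera coordinates); the wrist camera has in their place "T_tool_cam" (4x4, takes a point from camera to tool coordinates, whose origin is the TCP and whose axes are the flange's). Camera axes: x right, y up, looking along -z (the intrinsics and any distortion apply to the point x, -y, -z); pixel columns grow to the right and rows downward; lengths in mm; the calibration is good to about 2 mm. A picture is of the moment at which its call begins: read the wrist's pose just before it. camera_info takes no time and is no camera call.
- arm.job_done(): hands the job in; it is judged then, once.
The state is a dict: "clock": time; "joints": joint angles; "joint_vel": joint speeds; "joint_efforts": joint torques, N m; "position": TCP position; "ee_rot": TCP orientation; "contact_force": force on the tool from outside, world axes, zero at the start; "wrist_torque": the same for the moment, N m; "gripper_width": finger opening in mm; "grasp_force": force on a finger pad.
Only numpy, scipy, OpenCV 4.12 (cv2) and the standard library are available. Lean on these libraries where they do the work, as an engineer would, in place of code of your own. Each camera call takes 0.05 s, during which the arm holds its last target. There are 200 camera calls.

## Working session

There is one attempt and no reset: what is moved stays moved. The work goes in short steps, Python scripts to look and compute and a tool call to move; the robot and the scene stay as the last step left them, time stands still between calls to the robot, and variables do not carry over. Pictures are saved under pics/ and viewed, at most 10 in all, crops included, and the job is handed in when it is done.

Besides the shell and the picture viewer there is one more tool, called after "Request:" as a command line: name --argument value ..., lists and objects as JSON in quotes. step_arm: Moves the arm, as the interface text tells. Its arguments: {"type":"object","properties":{"motion":{"type":"array","items":{"type":"object","properties":{"dr":{"type":"array","items":{"type":"number"}},"slide":{"type":"array","items":{"type":"number"}},"jaw":{"type":"number"}}}}},"required":["motion"]}

```bash
mkdir -p pics; python3 - <<'E'
from bench import arm, optics
import cv2, numpy as np
for n in("top","side"):
    im=optics.get_image(n); cv2.imwrite(f"pics/{n}0.png",im)
    i=optics.camera_info(n); print(n,{k:np.round(np.array(v),3).tolist() if not isinstance(v,str) else v for k,v in i.items()})
print(optics.camera_info("wrist")); print(arm.read_state())
E
```

```text
top {'camera_matrix': [[436.553, 0.0, 314.949], [0.0, 436.553, 201.674], [0.0, 0.0, 1.0]], 'view': [[0.005, -1.0, 0.027, 8.247], [0.995, 0.008, 0.098, -554.436], [-0.098, 0.027, 0.995, -958.019], [0.0, 0.0, 0.0, 1.0]]}
side {'camera_matrix': [[470.174, 0.0, 319.085], [0.0, 470.174, 202.678], [0.0, 0.0, 1.0]], 'view': [[0.96, -0.278, 0.015, -510.549], [0.147, 0.552, 0.82, -136.23], [-0.236, -0.786, 0.572, -929.793], [0.0, 0.0, 0.0, 1.0]]}
{'camera_matrix': array([[341.08089792,   0.        , 315.34388957],
       [  0.        , 341.08089792, 208.02180255],
       [  0.        ,   0.        ,   1.        ]]), 'T_tool_cam': array([[-2.53181547e-04,  9.55277031e-01,  2.95712242e-01,
         7.54117470e+01],
       [ 9.99999160e-01, -1.34011042e-04,  1.28908767e-03,
         8.49112611e-01],
       [ 1.27106455e-03,  2.95712320e-01, -9.55276195e-01,
        -1.76212838e+02],
       [ 0.00000000e+00,  0.00000000e+00,  0.00000000e+00,
         1.00000000e+00]])}
{'clock': 0.1, 'joints': array([ 1.49862827e+00,  3.85479952e-01,  6.78068554e-03, -4.31008663e-04,
       -1.19401671e+00, -2.58615163e-01]), 'joint_vel': array([ 0.00038027, -0.00244184,  0.00245581,  0.0026534 ,  0.00069013,
       -0.00102177]), 'joint_efforts': array([-4.80817071e-04, -3.93322456e+01,  1.88928956e+01,  4.19797540e+00,
       -2.58447450e-03,  4.53987482e-06]), 'position': array([202.7782269 , 590.57178   , 196.13858364]), 'ee_rot': array([ 9.86340394e-01, -1.64716927e-01, -1.10092850e-04,  9.74304522e-04]), 'contact_force': array([ 0.14891411,  0.12387421, -0.58841425]), 'wrist_torque': array([-0.0050293 ,  0.0204015 ,  0.01460498]), 'grasp_force': 0.0, 'gripper_width': 85.15743314811132}
```

View pics/top0.png

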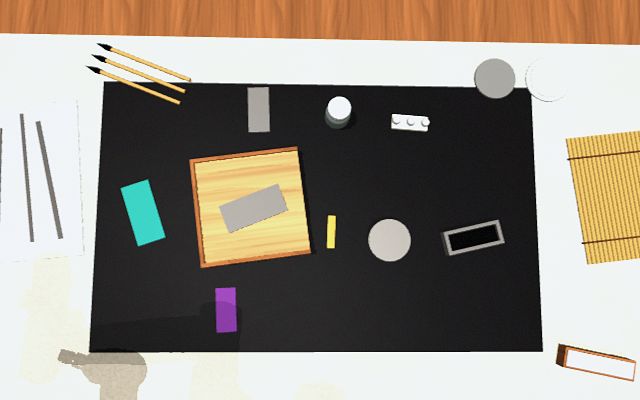

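View pics/side0.png

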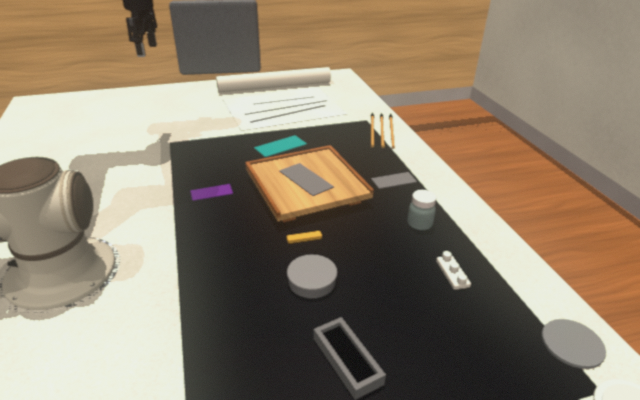

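The top view shows the grey lid on the board at about (253,208) and the board's open edge facing right at about x=303. The paperweight is at (331,231), the round stone at (389,240) and the long inkstone at (473,238). The side view agrees. The grey plate at (258,109) is the smaller decoy.

```bash
cat > h.py <<'E'
import cv2, numpy as np
from bench import arm, optics
from scipy.spatial.transform import Rotation as R
def cam(n, st=None):
    i=optics.camera_info(n); K=i["camera_matrix"]
    if n=="wrist":
        T=np.eye(4); T[:3,:3]=R.from_quat(st["ee_rot"]).as_matrix(); T[:3,3]=st["position"]
        return K, T@i["T_tool_cam"]
    return K, np.linalg.inv(i["view"])
def ray(px,z,KC):
    K,C=KC; p=np.atleast_2d(px).astype(float)
    d=np.c_[(p-K[:2,2])/[K[0,0],K[1,1]],-np.ones(len(p))]; d[:,1]*=-1
    d=d@C[:3,:3].T; o=C[:3,3]
    return (o+d*((z-o[2])/d[:,2])[:,None])[:,:2]
def rect(mask,z,KC):
    c=max(cv2.findContours(mask.astype(np.uint8),0,2)[0],key=cv2.contourArea)
    w=ray(c[:,0,:],z,KC).astype(np.float32)
    (cx,cy),_,_=r=cv2.minAreaRect(w); b=cv2.boxPoints(r)
    e=[b[1]-b[0],b[2]-b[1]]; l=max(e,key=np.linalg.norm); 
    return np.round([cx,cy,*sorted(map(np.linalg.norm,e)),np.degrees(np.arctan2(l[1],l[0]))%180],1), np.round(b,1), c
E
python3 - <<'E'
from h import *
im=cv2.imread("pics/top0.png"); KC=cam("top")
hsv=cv2.cvtColor(im,cv2.COLOR_BGR2HSV); S,V=hsv[...,1],hsv[...,2]
def box(x0,y0,x1,y1):
    m=np.zeros(im.shape[:2],bool); m[y0:y1,x0:x1]=1; return m
g=(S<60)&(V>60)
print("lid",*rect(g&box(205,175,298,240),43,KC)[:2])
print("decoy",rect(g&box(240,80,276,140),3,KC)[0])
print("stone",*rect(g&box(430,205,520,265),26,KC)[:2])
print("round",rect(g&box(360,210,420,270),28,KC)[0])
print("pw",rect((S>150)&(V>120)&box(320,205,345,260),10,KC)[0])
print("jar",rect((V>60)&box(320,90,360,135),40,KC)[0])
print("rest",rect((V>60)&box(380,105,440,140),26,KC)[0])
print("board",*rect((S>60)&(V>70)&box(180,135,317,275),42,KC)[:2])
E
```

```text
lid [538.3 149.   63.7 139.4 111.9] [[482.7 201.8]
 [534.7  72.4]
 [593.8  96.1]
 [541.9 225.5]]
decoy [773.9 146.1  51.6 108.7   1.1]
stone [ 476.6 -347.7   55.8  132.2  103.1] [[ 434.4 -289.6]
 [ 464.4 -418.3]
 [ 518.8 -405.7]
 [ 488.8 -277. ]]
round [ 469.3 -155.2   94.    95.    90.2]
pw [488.1 -33.6   2.3  70.7 176.6]
jar [759.  -38.8  56.1  75.4 162.2]
rest [ 740.5 -207.2   36.5   89.2   86. ]
board [542.8 157.4 242.9 243.   97.8] [[406.  261.4]
 [438.9  20.6]
 [679.5  53.5]
 [646.6 294.3]]
```

```bash
cat >> h.py <<'E'
def go(x,y,z,yaw,st=None,pos=None):
    "slide (tool axes, mm) and dr z units to reach a world pose, tool down"
    st=st or arm.read_state(); Rm=R.from_quat(st["ee_rot"]).as_matrix()
    p=st["position"] if pos is None else pos
    y0=np.degrees(np.arctan2(Rm[1,0],Rm[0,0])); d=(yaw-y0+180)%360-180
    t=R.from_euler('z',yaw,degrees=True).as_matrix()@np.diag([1,-1,-1])
    print("slide",np.round(Rm.T@(np.array([x,y,z])-p),1),"dr",np.round(R.from_matrix(Rm.T@t).as_rotvec(degrees=True)/8,3),"yaw0",round(y0,2))
E
python3 -c "
from h import *
go(538,149,110,-68)"
```

```text
slide [460.5 308.5  86.8] dr [ 0.013 -0.007  6.13 ] yaw0 -18.96
```

Request:
step_arm --motion '[{"slide":[58,38,11],"dr":[0,0,0.8],"jaw":0},{"slide":[115,77,22],"dr":[0,0,1.6],"jaw":0},{"slide":[173,115,33],"dr":[0,0,2.4],"jaw":0},{"slide":[230,154,43],"dr":[0,0,3.2],"jaw":0},{"slide":[288,193,54],"dr":[0,0,4.0],"jaw":0},{"slide":[345,231,65],"dr":[0,0,4.8],"jaw":0},{"slide":[403,270,76],"dr":[0,0,5.5],"jaw":0},{"slide":[460,308,87],"dr":[0,0,6.1],"jaw":0}]'

```text
clock: 1.1
position: [502.7, 196.1, 119.2]
ee_rot: [0.83, -0.558, -0.0, 0.0]
contact_force: [2.2, 0.6, 0.6]
gripper_width: -0.2
grasp_force: 0.0
```

```bash
python3 - <<'E'
from h import *
st=arm.read_state(); print(st["clock"],st["position"],st["contact_force"],st["gripper_width"])
im=optics.get_image("wrist"); cv2.imwrite("pics/w1.png",im)
go(538,149,60,-68)
E
```

```text
1.1 [502.6656228  196.10892186 119.18439233] [2.17073412 0.58681733 0.55679543] -0.20230245829419752
slide [ 50.9 -15.9  57.5] dr [ 0.025 -0.014 -0.047] yaw0 -68.38
```

View pics/w1.png

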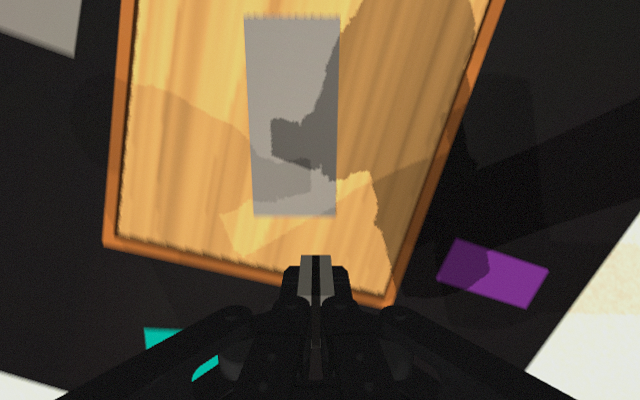

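The wrist view shows the lid at columns 245–340, rows 15–215, in line with the tool. The arm was still settling when the picture was taken.

Request:
step_arm --motion '[{"slide":[0,0,20],"dr":[0,0,0],"jaw":0},{"slide":[0,0,40],"dr":[0,0,0],"jaw":0},{"slide":[0,0,52],"dr":[0,0,0],"jaw":0},{"slide":[0,0,56],"dr":[0,0,0],"jaw":0},{"slide":[0,0,58],"dr":[0,0,0],"jaw":0},{"slide":[0,0,58],"dr":[0,0,0],"jaw":0},{"slide":[0,0,58],"dr":[0,0,0],"jaw":0},{"slide":[0,0,58],"dr":[0,0,0],"jaw":0}]'

```text
clock: 2.15
position: [502.0, 198.0, 62.0]
ee_rot: [0.83, -0.557, 0.0, -0.0]
contact_force: [0.4, 0.3, -0.1]
gripper_width: 0.1
grasp_force: 0.0
```

```bash
python3 - <<'E'
from h import *
go(538,149,46,-68); go(538,149,40,-68)
E
```

```text
slide [ 59.  -14.7  16. ] dr [-0.005  0.001  0.032] yaw0 -67.75
slide [ 59.  -14.7  22. ] dr [-0.005  0.001  0.032] yaw0 -67.75
```

Request:
step_arm --motion '[{"slide":[30,-7,5],"dr":[0,0,0],"jaw":0},{"slide":[59,-15,10],"dr":[0,0,0],"jaw":0},{"slide":[59,-15,14],"dr":[0,0,0],"jaw":0},{"slide":[59,-15,16],"dr":[0,0,0],"jaw":0},{"slide":[59,-15,17],"dr":[0,0,0],"jaw":0},{"slide":[59,-15,18],"dr":[0,0,0],"jaw":0},{"slide":[59,-15,19],"dr":[0,0,0],"jaw":0},{"slide":[59,-15,19],"dr":[0,0,0],"jaw":0}]'

```text
clock: 3.15
position: [538.0, 149.1, 42.7]
ee_rot: [0.83, -0.557, -0.0, -0.0]
contact_force: [0.2, -1.0, 0.2]
gripper_width: -0.3
grasp_force: 0.0
```

Just at the surface. Press more.

Request:
step_arm --motion '[{"slide":[0,0,0.5],"dr":[0,0,0],"jaw":0},{"slide":[0,0,0.5],"dr":[0,0,0],"jaw":0},{"slide":[0,0,1],"dr":[0,0,0],"jaw":0},{"slide":[0,0,1],"dr":[0,0,0],"jaw":0},{"slide":[0,0,1.5],"dr":[0,0,0],"jaw":0},{"slide":[0,0,1.5],"dr":[0,0,0],"jaw":0},{"slide":[0,0,1.5],"dr":[0,0,0],"jaw":0},{"slide":[0,0,1.5],"dr":[0,0,0],"jaw":0}]'

```text
clock: 4.15
position: [538.1, 148.9, 41.1]
ee_rot: [0.83, -0.557, 0.0, -0.0]
contact_force: [-0.9, -0.8, 0.4]
gripper_width: 0.2
grasp_force: 0.0
```

Request:
step_arm --motion '[{"slide":[0,0,0.5],"dr":[0,0,0],"jaw":0},{"slide":[0,0,0.5],"dr":[0,0,0],"jaw":0},{"slide":[0,0,1],"dr":[0,0,0],"jaw":0},{"slide":[0,0,1],"dr":[0,0,0],"jaw":0},{"slide":[0,0,1.5],"dr":[0,0,0],"jaw":0},{"slide":[0,0,1.5],"dr":[0,0,0],"jaw":0},{"slide":[0,0,1.5],"dr":[0,0,0],"jaw":0},{"slide":[0,0,1.5],"dr":[0,0,0],"jaw":0}]'

```text
clock: 5.15
position: [538.1, 148.9, 39.6]
ee_rot: [0.83, -0.557, 0.0, -0.0]
contact_force: [0.2, 0.1, -0.6]
gripper_width: 0.2
grasp_force: 0.0
```

```bash
python3 - <<'E'
from h import *
a=optics.get_image("side")[120:240,200:400]; b=optics.get_image("wrist")[:, 120:520]
a=cv2.resize(a,(400,240),interpolation=cv2.INTER_CUBIC)
cv2.imwrite("pics/c2.png",np.hstack([np.vstack([a,np.zeros((160,400,3),np.uint8)]),b]))
E
```

```text
(no output)
```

View pics/c2.png

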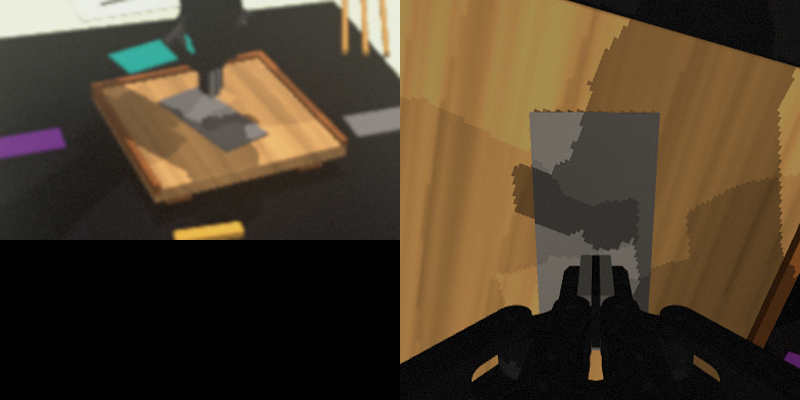

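The fingertips are over the lid's middle and almost touching it. I will keep pressing in small steps.

Request:
step_arm --motion '[{"slide":[0,0,0.5],"dr":[0,0,0],"jaw":0},{"slide":[0,0,1],"dr":[0,0,0],"jaw":0},{"slide":[0,0,1.2],"dr":[0,0,0],"jaw":0},{"slide":[0,0,1.5],"dr":[0,0,0],"jaw":0},{"slide":[0,0,1.8],"dr":[0,0,0],"jaw":0},{"slide":[0,0,2],"dr":[0,0,0],"jaw":0},{"slide":[0,0,2],"dr":[0,0,0],"jaw":0},{"slide":[0,0,2],"dr":[0,0,0],"jaw":0}]'

```text
clock: 6.25
position: [538.1, 148.9, 37.6]
ee_rot: [0.83, -0.557, 0.0, -0.0]
contact_force: [-0.7, -0.4, -0.6]
gripper_width: 0.2
grasp_force: 0.0
```

Request:
step_arm --motion '[{"slide":[0,0,0.5],"dr":[0,0,0],"jaw":0},{"slide":[0,0,1],"dr":[0,0,0],"jaw":0},{"slide":[0,0,1.2],"dr":[0,0,0],"jaw":0},{"slide":[0,0,1.5],"dr":[0,0,0],"jaw":0},{"slide":[0,0,1.8],"dr":[0,0,0],"jaw":0},{"slide":[0,0,2],"dr":[0,0,0],"jaw":0},{"slide":[0,0,2],"dr":[0,0,0],"jaw":0},{"slide":[0,0,2],"dr":[0,0,0],"jaw":0}]'

```text
clock: 7.25
position: [538.1, 148.9, 35.6]
ee_rot: [0.83, -0.557, 0.0, -0.0]
contact_force: [-0.1, 0.4, 0.3]
gripper_width: 0.1
grasp_force: 0.0
```

```bash
python3 - <<'E'
from h import *
i=optics.camera_info("wrist"); T=np.linalg.inv(i["T_tool_cam"]); K=i["camera_matrix"]
for z in(-19,-13,-8,0):
    for x in (0,11):
        p=T@[x,0,z,1]; print(x,z,[round(v) for v in (K[0,2]+K[0,0]*p[0]/-p[2],K[1,2]-K[1,1]*p[1]/-p[2])])
b=optics.get_image("wrist")[150:350, 215:415]
cv2.imwrite("pics/c3.png",cv2.resize(b,(600,600)))
st=arm.read_state(); print(st["joints"])
g=cv2.cvtColor(optics.get_image("wrist"),cv2.COLOR_BGR2HSV)
m=(g[...,1]<60)&(g[...,2]>50); m[252:]=0; m[:, :200]=0
for z in (30,37,43): print(rect(m,z,cam("wrist",st))[0])
E
```

```text
0 -19 [314, 259]
11 -19 [314, 239]
0 -13 [314, 254]
11 -13 [314, 235]
0 -8 [314, 250]
11 -8 [314, 231]
0 0 [314, 244]
11 0 [314, 226]
[ 5.60306491e-01  4.42776490e-01 -3.60351779e-01 -3.21111012e-06
 -7.67638283e-01 -1.72028628e-01]
[550.6 119.3  68.3  77.9 111.9]
[551.2 117.7  65.7  74.9 111.9]
[551.7 116.3  63.4  72.3 111.9]
```

View pics/c3.png

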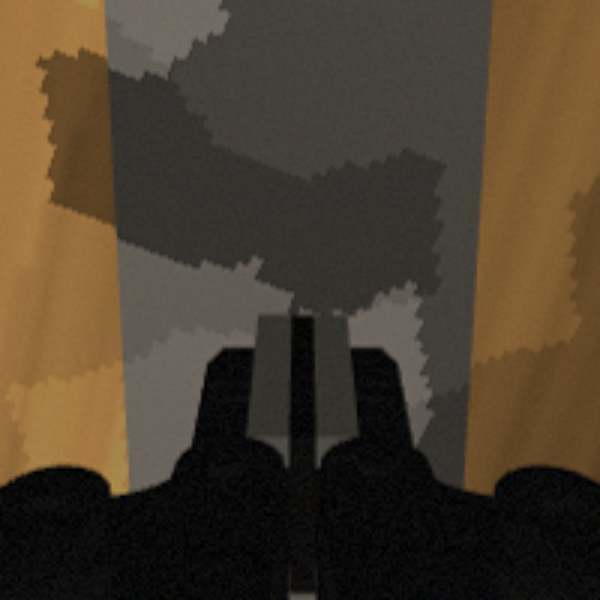

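Request:
step_arm --motion '[{"slide":[0,0,0.5],"dr":[0,0,0],"jaw":0},{"slide":[0,0,1],"dr":[0,0,0],"jaw":0},{"slide":[0,0,1.5],"dr":[0,0,0],"jaw":0},{"slide":[0,0,2],"dr":[0,0,0],"jaw":0},{"slide":[0,0,2.3],"dr":[0,0,0],"jaw":0},{"slide":[0,0,2.6],"dr":[0,0,0],"jaw":0},{"slide":[0,0,2.8],"dr":[0,0,0],"jaw":0},{"slide":[0,0,3],"dr":[0,0,0],"jaw":0}]'

```text
clock: 8.35
position: [538.1, 148.9, 32.6]
ee_rot: [0.83, -0.557, 0.0, -0.0]
contact_force: [1.0, 1.1, -0.6]
gripper_width: 0.0
grasp_force: 0.0
```

Request:
step_arm --motion '[{"slide":[0,0,0.5],"dr":[0,0,0],"jaw":0},{"slide":[0,0,1],"dr":[0,0,0],"jaw":0},{"slide":[0,0,1.5],"dr":[0,0,0],"jaw":0},{"slide":[0,0,2],"dr":[0,0,0],"jaw":0},{"slide":[0,0,2.3],"dr":[0,0,0],"jaw":0},{"slide":[0,0,2.6],"dr":[0,0,0],"jaw":0},{"slide":[0,0,2.8],"dr":[0,0,0],"jaw":0},{"slide":[0,0,3],"dr":[0,0,0],"jaw":0}]'

```text
clock: 9.35
position: [538.1, 148.9, 29.6]
ee_rot: [0.83, -0.557, 0.0, -0.0]
contact_force: [1.2, -0.4, -0.0]
gripper_width: -0.3
grasp_force: 0.0
```

```bash
python3 - <<'E'
from h import *
b=optics.get_image("wrist")[150:350, 215:415]
s=optics.get_image("side")[130:220,250:350]
cv2.imwrite("pics/c4.png",np.hstack([cv2.resize(b,(400,400)),cv2.resize(s,(400,400))]))
K,C=cam("side"); V=np.linalg.inv(C)
for z in (26,35,43,55):
    p=V@[538,149,z,1]; print(z,np.round([K[0,2]+K[0,0]*p[0]/-p[2],K[1,2]-K[1,1]*p[1]/-p[2]],1))
E
```

```text
26 [304.9 183.8]
35 [304.9 180.7]
43 [304.9 177.9]
55 [304.9 173.7]
```

View pics/c4.png

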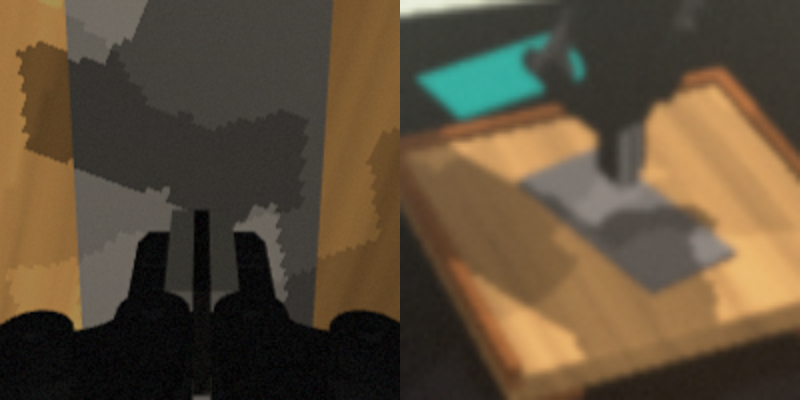

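The side view puts the fingertips at about (307,172), roughly z=60 and 15 mm or more above the lid. So the real tip sits well behind the reported TCP. I will keep going down.

Request:
step_arm --motion '[{"slide":[0,0,1],"dr":[0,0,0],"jaw":0},{"slide":[0,0,2],"dr":[0,0,0],"jaw":0},{"slide":[0,0,3],"dr":[0,0,0],"jaw":0},{"slide":[0,0,4],"dr":[0,0,0],"jaw":0},{"slide":[0,0,5],"dr":[0,0,0],"jaw":0},{"slide":[0,0,6],"dr":[0,0,0],"jaw":0},{"slide":[0,0,6],"dr":[0,0,0],"jaw":0},{"slide":[0,0,6],"dr":[0,0,0],"jaw":0}]'

```text
clock: 10.45
position: [538.1, 148.9, 23.6]
ee_rot: [0.83, -0.557, 0.0, -0.0]
contact_force: [-0.8, 0.6, -0.5]
gripper_width: -0.1
grasp_force: 0.0
```

```bash
python3 - <<'E'
from h import *
s=optics.get_image("side")[150:215,270:340]
cv2.imwrite("pics/c5.png",cv2.resize(s,None,fx=8,fy=8,interpolation=cv2.INTER_CUBIC))
E
```

```text
(no output)
```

View pics/c5.png

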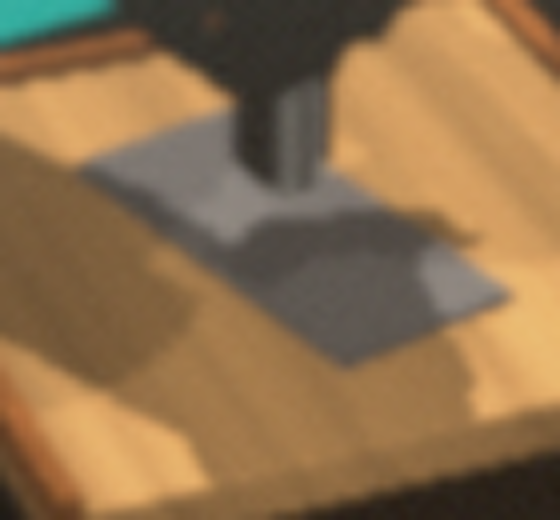

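The tips are at about (306,174), which is z≈55 and still about 12 mm above the lid.

Request:
step_arm --motion '[{"slide":[0,0,1.5],"dr":[0,0,0],"jaw":0},{"slide":[0,0,3],"dr":[0,0,0],"jaw":0},{"slide":[0,0,4.5],"dr":[0,0,0],"jaw":0},{"slide":[0,0,5.5],"dr":[0,0,0],"jaw":0},{"slide":[0,0,6.5],"dr":[0,0,0],"jaw":0},{"slide":[0,0,7.5],"dr":[0,0,0],"jaw":0},{"slide":[0,0,8],"dr":[0,0,0],"jaw":0},{"slide":[0,0,8],"dr":[0,0,0],"jaw":0}]'

```text
clock: 11.5
position: [538.1, 148.9, 15.6]
ee_rot: [0.83, -0.557, 0.0, -0.0]
contact_force: [-0.5, 0.3, 0.4]
gripper_width: 0.0
grasp_force: 0.0
```

Request:
step_arm --motion '[{"slide":[0,0,0.5],"dr":[0,0,0],"jaw":0},{"slide":[0,0,1],"dr":[0,0,0],"jaw":0},{"slide":[0,0,1.5],"dr":[0,0,0],"jaw":0},{"slide":[0,0,2],"dr":[0,0,0],"jaw":0},{"slide":[0,0,2.3],"dr":[0,0,0],"jaw":0},{"slide":[0,0,2.6],"dr":[0,0,0],"jaw":0},{"slide":[0,0,3],"dr":[0,0,0],"jaw":0},{"slide":[0,0,3],"dr":[0,0,0],"jaw":0}]'

```text
clock: 12.5
position: [538.1, 148.9, 12.6]
ee_rot: [0.83, -0.557, -0.0, 0.0]
contact_force: [0.4, -0.7, -0.6]
gripper_width: -0.0
grasp_force: 0.0
```

Request:
step_arm --motion '[{"slide":[0,0,0.5],"dr":[0,0,0],"jaw":0},{"slide":[0,0,1],"dr":[0,0,0],"jaw":0},{"slide":[0,0,1.5],"dr":[0,0,0],"jaw":0},{"slide":[0,0,2],"dr":[0,0,0],"jaw":0},{"slide":[0,0,2.3],"dr":[0,0,0],"jaw":0},{"slide":[0,0,2.6],"dr":[0,0,0],"jaw":0},{"slide":[0,0,3],"dr":[0,0,0],"jaw":0},{"slide":[0,0,3],"dr":[0,0,0],"jaw":0}]'

```text
clock: 13.5
position: [538.0, 148.9, 9.6]
ee_rot: [0.83, -0.557, -0.0, 0.0]
contact_force: [-0.6, -0.2, 0.0]
gripper_width: -0.2
grasp_force: 0.0
```

```bash
python3 - <<'E'
from h import *
s=cv2.cvtColor(optics.get_image("side"),cv2.COLOR_BGR2GRAY)
for r in range(164,190): print(r,s[r,296:316])
E
```

```text
164 [ 56  47  49  47  50  48  48  49  47  50  51  51  54  55  63  95 131 151
 157 161]
165 [ 75  55  49  49  47  50  47  49  50  50  51  55  69  76  79 112 145 155
 156 157]
166 [ 98  79  59  53  49  47  46  47  50  61  69  72  78  86  87 117 152 159
 158 157]
167 [114 102  87  64  52  47  43  48  59  77  87  84  82  88  89 121 154 160
 158 158]
168 [120 116  98  72  53  47  48  51  68  85  94  86  82  89  91 127 158 164
 165 160]
169 [121 115 102  73  52  46  46  49  68  87  97  86  84  89  93 128 163 172
 171 166]
170 [121 118 104  76  53  45  45  50  69  88  96  87  81  89  90 126 159 167
 164 163]
171 [120 119 107  77  55  46  46  51  69  88  98  86  80  88  86 111 141 153
 155 159]
172 [123 124 111  80  54  45  45  51  68  89  96  87  82  87  82  97 124 136
 145 154]
173 [128 127 113  81  53  47  44  52  67  90  97  88  83  88  83  94 117 125
 133 141]
174 [130 129 117  87  58  45  46  53  66  88  96  88  82  89  86  95 109 114
 117 123]
175 [132 134 127 104  76  53  45  52  69  87  95  87  83  93  90  86  90  93
  93  96]
176 [134 135 134 126 100  67  49  51  69  89  95  88  84
[... 335 characters left out ...]
]
181 [77 74 75 75 72 75 74 74 75 78 76 76 73 76 75 78 77 79 77 80]
182 [75 75 75 73 75 73 74 73 75 74 75 81 82 79 80 85 86 84 85 87]
183 [86 78 76 74 74 72 75 75 76 77 82 86 87 85 88 89 89 89 89 87]
184 [99 89 79 74 73 71 73 79 81 84 86 87 92 88 88 88 90 88 90 90]
185 [108 100  90  82  80  77  77  82  86  89  90  90  90  87  89  89  88  89
  89  89]
186 [109 111 111  99  90  84  83  85  88  89  89  87  88  87  88  90  88  89
  88  89]
187 [116 121 124 119 109  97  89  88  89  88  88  89  90  89  88  89  88  88
  90  89]
188 [126 128 128 126 121 111 100  92  88  88  89  87  89  88  90  89  90  88
  88  89]
189 [128 130 129 127 126 122 114 105  95  86  88  89  89  86  89  91  86  89
  90  89]
```

Request:
step_arm --motion '[{"slide":[0,0,0.5],"dr":[0,0,0],"jaw":0},{"slide":[0,0,1],"dr":[0,0,0],"jaw":0},{"slide":[0,0,1.5],"dr":[0,0,0],"jaw":0},{"slide":[0,0,2],"dr":[0,0,0],"jaw":0},{"slide":[0,0,2.5],"dr":[0,0,0],"jaw":0},{"slide":[0,0,3],"dr":[0,0,0],"jaw":0},{"slide":[0,0,3],"dr":[0,0,0],"jaw":0},{"slide":[0,0,3],"dr":[0,0,0],"jaw":0}]'

```text
clock: 14.55
position: [538.2, 148.9, 8.8]
ee_rot: [0.83, -0.557, 0.0, -0.0]
contact_force: [-5.9, -0.6, 13.5]
gripper_width: -0.2
grasp_force: 7.0
```

Contact came at TCP z≈9 with 13 N, so the shut tips end about 34 mm behind the reported TCP. Now I drag along the lid's axis.

Request:
step_arm --motion '[{"slide":[6,0,-0.3],"dr":[0,0,0],"jaw":0},{"slide":[18,0,-0.3],"dr":[0,0,0],"jaw":0},{"slide":[31,0,-0.3],"dr":[0,0,0],"jaw":0},{"slide":[44,0,-0.3],"dr":[0,0,0],"jaw":0},{"slide":[56,0,-0.3],"dr":[0,0,0],"jaw":0},{"slide":[66,0,-0.3],"dr":[0,0,0],"jaw":0},{"slide":[73,0,-0.3],"dr":[0,0,0],"jaw":0},{"slide":[76,0,-0.3],"dr":[0,0,0],"jaw":0}]'

```text
clock: 15.55
position: [569.2, 79.6, 8.9]
ee_rot: [0.83, -0.557, 0.002, -0.002]
contact_force: [-1.0, 3.0, 7.8]
gripper_width: 0.1
grasp_force: 4.0
```

```bash
python3 - <<'E'
from h import *
st=arm.read_state(); im=optics.get_image("wrist")
hsv=cv2.cvtColor(im,cv2.COLOR_BGR2HSV); cv2.imwrite("pics/w6.png",im)
KC=cam("wrist",st); cx,c=None,None
# lid outer end: grey pixels in columns near centre, above fingers
m=((hsv[...,1]<70)&(hsv[...,2]>40)); m[250:]=0; m[:, :210]=0; m[:,430:]=0
r=rect(m,43,KC); print(st["position"],st["contact_force"],r[0],r[1].tolist())
E
```

```text
[569.16203179  79.56652619   8.92024566] [-1.01820638  3.02250216  7.79407612] [585.3  40.7  59.5  64.4  22.1] [[544.2999877929688, 56.20000076293945], [566.7000122070312, 1.100000023841858], [626.2999877929688, 25.299999237060547], [603.9000244140625, 80.4000015258789]]
```

View pics/w6.png

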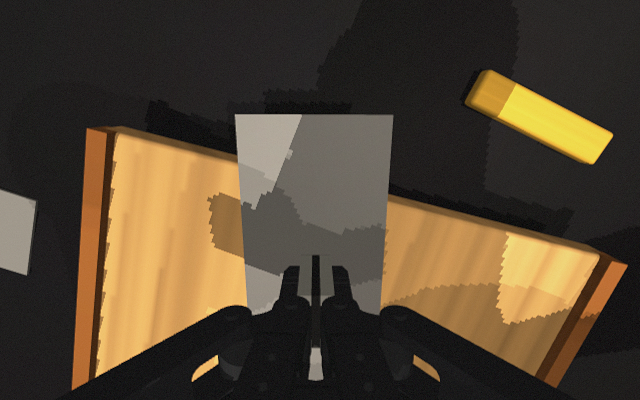

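The lid followed without slipping. Its outer end spans (235–393, 115), past the edge, with its centre at board y≈-82. I will drag 18 mm more and then lift off.

Request:
step_arm --motion '[{"slide":[5,0,0],"dr":[0,0,0],"jaw":0},{"slide":[11,0,0],"dr":[0,0,0],"jaw":0},{"slide":[16,0,0],"dr":[0,0,0],"jaw":0},{"slide":[18,0,0],"dr":[0,0,0],"jaw":0},{"slide":[18,0,0],"dr":[0,0,0],"jaw":0},{"slide":[18,0,-5],"dr":[0,0,0],"jaw":0},{"slide":[18,0,-25],"dr":[0,0,0],"jaw":0},{"slide":[18,0,-50],"dr":[0,0,0],"jaw":0}]'

```text
clock: 16.6
position: [572.8, 61.6, 56.6]
ee_rot: [0.83, -0.557, -0.001, 0.001]
contact_force: [-0.1, 0.1, 0.2]
gripper_width: -0.0
grasp_force: 0.0
```

```bash
python3 - <<'E'
from h import *
st=arm.read_state(); im=optics.get_image("wrist")
hsv=cv2.cvtColor(im,cv2.COLOR_BGR2HSV)
KC=cam("wrist",st)
m=((hsv[...,1]<70)&(hsv[...,2]>40)); m[250:]=0; m[:, :210]=0; m[:,430:]=0
r=rect(m,43,KC); print(st["position"],r[0],r[1].tolist())
t=optics.get_image("top"); cv2.imwrite("pics/t7.png",t); 
h=cv2.cvtColor(t,cv2.COLOR_BGR2HSV); g=(h[...,1]<60)&(h[...,2]>60)
m=np.zeros(g.shape,bool); m[205:265,430:520]=1
r=rect(g&m,26,cam("top")); print(r[0],r[1].tolist())
E
```

```text
[572.76393056  61.55982398  56.58566785] [588.7  34.   66.2  80.9 112.1] [[542.7999877929688, 59.0], [573.2000122070312, -15.899999618530273], [634.5999755859375, 9.0], [604.2000122070312, 83.9000015258789]]
[ 476.5 -347.7   56.1  132.2  103.1] [[434.20001220703125, -289.70001220703125], [464.1000061035156, -418.3999938964844], [518.7999877929688, -405.70001220703125], [488.79998779296875, -277.0]]
```

```bash
python3 - <<'E'
from h import *
go(596,9,40,-67.9)
E
```

```text
slide [57.1  1.3 19.5] dr [-0.037 -0.005  0.021] yaw0 -67.73
```

Request:
step_arm --motion '[{"slide":[20,0,0],"dr":[0,0,0],"jaw":85},{"slide":[40,1,5],"dr":[0,0,0],"jaw":85},{"slide":[57,1,12],"dr":[0,0,0],"jaw":85},{"slide":[57,1,19],"dr":[0,0,0],"jaw":85},{"slide":[57,1,19],"dr":[0,0,0],"jaw":85},{"slide":[57,1,19],"dr":[0,0,0],"jaw":85},{"slide":[57,1,19],"dr":[0,0,0],"jaw":85},{"slide":[57,1,19],"dr":[0,0,0],"jaw":85}]'

```text
clock: 17.7
position: [594.4, 9.2, 38.3]
ee_rot: [0.83, -0.557, 0.0, -0.0]
contact_force: [0.7, -0.6, 0.2]
gripper_width: 84.5
grasp_force: 0.0
```

```bash
python3 - <<'E'
from h import *
st=arm.read_state(); im=optics.get_image("wrist"); s=optics.get_image("side")[150:250,250:350]
print(st["position"],st["gripper_width"])
KC=cam("wrist",st); K,C=KC; V=np.linalg.inv(C)
def pr(p): q=V@[*p,1]; return np.round([K[0,2]+K[0,0]*q[0]/-q[2],K[1,2]-K[1,1]*q[1]/-q[2]])
print("edge",pr((438.9,20.6,40)),pr((679.5,53.5,40)))
cv2.imwrite("pics/c8.png",np.hstack([im[:, 120:520],cv2.resize(s,(400,400))]))
E
```

```text
[594.44621882   9.20131439  38.26473708] 84.51215912081481
edge [542. 350.] [145. 260.]
```

View pics/c8.png

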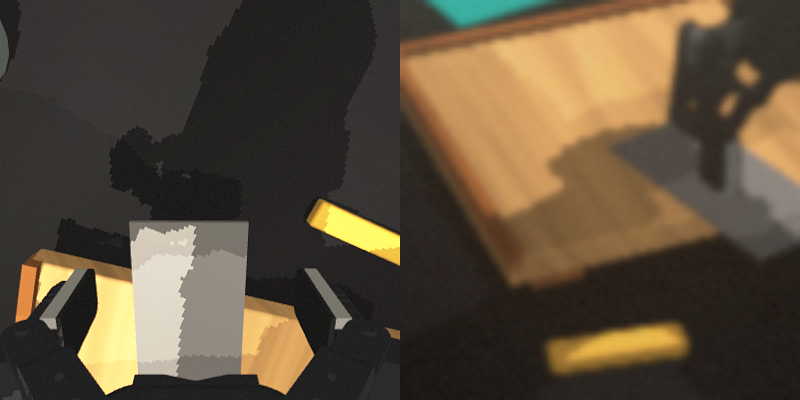

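The wrist view shows the lid flat and overhanging: its end is at row 222, columns 250–368, about 3 mm left of the tool centre, between the open fingers. Next I compute the exact offset.

```bash
python3 - <<'E'
from h import *
st=arm.read_state(); KC=cam("wrist",st); Rm=R.from_quat(st["ee_rot"]).as_matrix()
w=ray([[250,222],[368,222],[255,330],[362,330]],43,KC)
print(np.round((np.c_[w,[43]*4]-st["position"])@Rm,1)); print(st["position"])
e=np.array([[438.9,20.6,40],[679.5,53.5,40]]); print(np.round((e-st["position"])@Rm,1))
E
```

```text
[[ 15.  -34.3  -4.8]
 [ 15.1  28.6  -4.8]
 [-52.8 -35.3  -4.8]
 [-52.7  28.1  -4.8]]
[594.39468202   9.02355478  38.16854861]
[[-69.6 139.5  -1.9]
 [ -8.9 -95.6  -1.8]]
```

Request:
step_arm --motion '[{"slide":[0,-3,4],"dr":[0,0,0],"jaw":85},{"slide":[0,-3,12],"dr":[0,0,0],"jaw":85},{"slide":[0,-3,22],"dr":[0,0,0],"jaw":85},{"slide":[0,-3,33],"dr":[0,0,0],"jaw":85},{"slide":[0,-3,44],"dr":[0,0,0],"jaw":85},{"slide":[0,-3,53],"dr":[0,0,0],"jaw":85},{"slide":[0,-3,58],"dr":[0,0,0],"jaw":85},{"slide":[0,-3,58],"dr":[0,0,0],"jaw":85}]'

```text
clock: 18.8
position: [596.9, 9.9, -20.5]
ee_rot: [0.83, -0.557, -0.0, 0.0]
contact_force: [0.9, 0.1, 0.2]
gripper_width: 84.9
grasp_force: 0.0
```

Close slowly.

Request:
step_arm --motion '[{"slide":[0,0,0],"dr":[0,0,0],"jaw":80},{"slide":[0,0,0],"dr":[0,0,0],"jaw":75},{"slide":[0,0,0],"dr":[0,0,0],"jaw":70},{"slide":[0,0,0],"dr":[0,0,0],"jaw":67},{"slide":[0,0,0],"dr":[0,0,0],"jaw":64},{"slide":[0,0,0],"dr":[0,0,0],"jaw":60},{"slide":[0,0,0],"dr":[0,0,0],"jaw":55},{"slide":[0,0,0],"dr":[0,0,0],"jaw":55}]'

```text
clock: 19.8
position: [597.3, 9.9, -19.8]
ee_rot: [0.83, -0.557, 0.0, -0.0]
contact_force: [-1.3, -0.3, 3.3]
gripper_width: 61.9
grasp_force: 64.3
```

Request:
step_arm --motion '[{"slide":[0,0,-2],"dr":[0,0,0],"jaw":55},{"slide":[0,0,-6],"dr":[0,0,0],"jaw":55},{"slide":[0,0,-12],"dr":[0,0,0],"jaw":55},{"slide":[0,0,-20],"dr":[0,0,0],"jaw":55},{"slide":[0,0,-30],"dr":[0,0,0],"jaw":55},{"slide":[0,0,-40],"dr":[0,0,0],"jaw":55},{"slide":[0,0,-50],"dr":[0,0,0],"jaw":55},{"slide":[0,0,-55],"dr":[0,0,0],"jaw":55}]'

```text
clock: 20.8
position: [597.5, 10.0, 36.0]
ee_rot: [0.83, -0.557, 0.0, -0.0]
contact_force: [-0.3, 0.1, -1.0]
gripper_width: 62.0
grasp_force: 65.2
```

```bash
python3 - <<'E'
from h import *
st=arm.read_state(); im=optics.get_image("wrist"); s=optics.get_image("side")[100:300,200:500]
print(st["position"],st["contact_force"],st["gripper_width"],st["grasp_force"])
cv2.imwrite("pics/c9.png",np.hstack([im[:, 120:520],cv2.resize(s,(400,400))]))
E
```

```text
[597.50443856  10.01028108  35.95796823] [-0.26421708  0.12748879 -1.01294604] 61.99207912213149 65.15178322792053
```

View pics/c9.png

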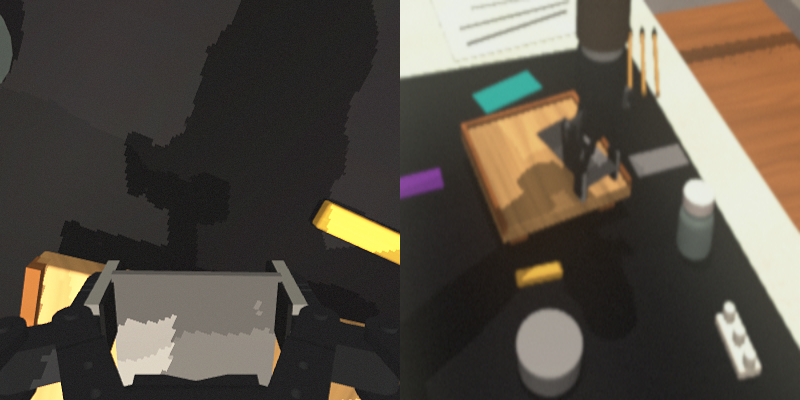

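The lid is firmly held, its end at row 272 between the pads, and clear of the board. Next comes a hover with the stone in the wrist view.

```bash
python3 - <<'E'
from h import *
st=arm.read_state(); K=cam("wrist",st)[0]; T=optics.camera_info("wrist")["T_tool_cam"]
# lid end in tool frame
d=T[:3,:3]@[(315-K[0,2])/K[0,0],-(272-K[1,2])/K[1,1],-1]; o=T[:3,3]
print(o+d*((-62.8-o[2])/d[2]))
go(454,-250,40,-76.9)
E
```

```text
[ 16.10085357   0.43463876 -62.8       ]
slide [186.3 231.3  -4.6] dr [-1.000e-02 -1.000e-03  1.143e+00] yaw0 -67.75
```

Request:
step_arm --motion '[{"slide":[15,19,-5],"dr":[0,0,0.1],"jaw":55},{"slide":[45,56,-5],"dr":[0,0,0.3],"jaw":55},{"slide":[78,97,-5],"dr":[0,0,0.6],"jaw":55},{"slide":[112,139,-5],"dr":[0,0,0.9],"jaw":55},{"slide":[145,180,-5],"dr":[0,0,1.14],"jaw":55},{"slide":[170,211,-5],"dr":[0,0,1.14],"jaw":55},{"slide":[183,227,-5],"dr":[0,0,1.14],"jaw":55},{"slide":[186,231,-5],"dr":[0,0,1.14],"jaw":55}]'

```text
clock: 21.9
position: [451.8, -251.0, 39.8]
ee_rot: [0.782, -0.623, -0.0, 0.0]
contact_force: [0.4, -0.2, -1.5]
gripper_width: 61.8
grasp_force: 65.2
```

```bash
python3 - <<'E'
from h import *
optics.get_image("wrist");optics.get_image("wrist")
st=arm.read_state(); im=optics.get_image("wrist"); cv2.imwrite("pics/w10.png",im)
print(st["clock"],st["position"],st["grasp_force"],st["gripper_width"])
KC=cam("wrist",st); h=cv2.cvtColor(im,cv2.COLOR_BGR2HSV)
m=(h[...,1]<60)&(h[...,2]>60)
m[262:]=0
for c in cv2.findContours(m.astype(np.uint8),0,2)[0]:
    if cv2.contourArea(c)>800:
        mm=np.zeros(m.shape,np.uint8); cv2.drawContours(mm,[c],-1,1,-1)
        r=rect(mm,26,KC); print(cv2.boundingRect(c),r[0],r[1].tolist())
# dark well
mw=(h[...,2]<60); mw[262:]=0
for c in cv2.findContours(mw.astype(np.uint8),cv2.RETR_LIST,2)[0]:
    if 1500<cv2.contourArea(c)<30000:
        mm=np.zeros(m.shape,np.uint8); cv2.drawContours(mm,[c],-1,1,-1)
        print("dark",cv2.boundingRect(c),rect(mm,26,KC)[0])
E
```

```text
22.0 [ 452.96075803 -250.11558359   39.87233711] 65.22651672363281 61.7211466635888
(0, 0, 640, 262) [ 463.5 -302.7  141.   389.4   13.1] [[257.8999938964844, -278.0], [289.70001220703125, -415.29998779296875], [669.0999755859375, -327.3999938964844], [637.2999877929688, -190.0]]
dark (220, 125, 124, 137) [ 473.6 -264.    69.1   83.3   93.2]
dark (362, 0, 72, 148) [ 446.1 -348.3   29.6   78.3   79.4]
dark (275, 0, 74, 157) [ 473.7 -333.3   35.9   76.5  103.1]
```

```bash
python3 - <<'E'
from h import *
g=cv2.cvtColor(cv2.imread("pics/w10.png"),cv2.COLOR_BGR2GRAY)
print("col312 r148-200",g[148:200,312].tolist())
print("row80 c250-380",g[80,250:380].tolist())
print("row20",g[20,250:380].tolist())
E
```

```text
col312 r148-200 [40, 37, 39, 37, 40, 36, 40, 36, 44, 109, 139, 178, 227, 231, 229, 228, 230, 229, 229, 229, 228, 229, 227, 228, 234, 194, 80, 56, 56, 61, 61, 57, 61, 60, 63, 62, 61, 59, 59, 57, 57, 46, 50, 52, 48, 50, 48, 50, 52, 48, 53, 49]
row80 c250-380 [89, 92, 91, 83, 85, 84, 85, 84, 79, 92, 210, 255, 255, 255, 255, 255, 255, 255, 255, 255, 255, 255, 255, 255, 255, 255, 105, 101, 44, 52, 52, 61, 58, 56, 61, 57, 60, 57, 59, 37, 43, 45, 46, 41, 44, 45, 45, 43, 45, 48, 43, 46, 48, 43, 49, 45, 42, 45, 43, 45, 44, 41, 45, 46, 49, 48, 46, 49, 48, 47, 47, 46, 47, 47, 49, 47, 47, 49, 51, 50, 48, 47, 50, 47, 49, 48, 48, 44, 52, 49, 40, 42, 40, 33, 33, 29, 53, 128, 198, 241, 238, 237, 237, 236, 236, 237, 237, 238, 237, 236, 238, 237, 239, 198, 44, 58, 61, 58, 60, 58, 56, 57, 58, 54, 58, 61, 58, 60, 58, 59]
row20 [85, 84, 84, 81, 84, 81, 73, 173, 255, 255, 255, 255, 255, 255, 255, 255, 255, 255, 255, 255, 255, 255, 255, 255, 118, 123, 39, 45, 55, 56, 54, 54, 58, 56, 57, 56, 55, 57, 56, 58, 57, 54, 57, 56, 55, 55, 57, 57, 58, 58, 55, 60, 58, 59, 58, 61, 59, 59, 59, 60, 61, 62, 51, 47, 49, 49, 49, 47, 47, 52, 48, 50, 46, 51, 49, 47, 50, 50, 48, 49, 51, 47, 49, 52, 49, 49, 46, 48, 52, 47, 51, 47, 43, 40, 39, 42, 40, 46, 85, 145, 246, 239, 237, 238, 238, 237, 238, 236, 236, 236, 236, 236, 237, 237, 240, 243, 44, 56, 57, 57, 57, 56, 57, 62, 60, 53, 58, 56, 55, 59]
```

```bash
python3 - <<'E'
from h import *
st=arm.read_state(); KC=cam("wrist",st); print(st["position"])
w=ray([[312,173.6],[312,159],[259.8,80],[363.4,80],[256.7,20],[366,20]],26,KC); print(np.round(w,1).tolist())
L,Rr=(w[2]+w[4])/2,(w[3]+w[5])/2
m1,m2=(w[2]+w[3])/2,(w[4]+w[5])/2; a=m2-m1
print("angle",np.degrees(np.arctan2(a[1],a[0])),"side angles",[np.degrees(np.arctan2(*(q-p)[::-1])) for p,q in((w[2],w[4]),(w[3],w[5]))],"width",np.linalg.norm(w[2]-w[3])*1)
u=np.array([np.cos(np.radians(-76.9)),np.sin(np.radians(-76.9))]); n=np.array([-u[1],u[0]])
c=(m1+m2)/2; S=u*(w[0]@u+65)+n*(c@n); print("stone centre",S)
P=S+53.9*u; print("TCP target",P); go(*P,40,-76.9)
E
```

```text
[ 453.49130973 -249.68046771   39.91122922]
[[463.4, -285.9], [465.3, -294.0], [501.1, -328.1], [448.4, -340.4], [507.7, -355.4], [454.6, -367.7]]
angle -76.8443356625724 side angles [np.float64(-76.52651129326603), np.float64(-77.16224617583973)] width 54.15468938234424
stone centre [ 478.23447535 -349.16885434]
TCP target [ 490.45098082 -401.66615898]
slide [ 1.564e+02 -1.500e+00 -1.000e-01] dr [0.001 0.001 0.   ] yaw0 -76.9
```

Request:
step_arm --motion '[{"slide":[10,0,0],"dr":[0,0,0],"jaw":55},{"slide":[34,0,0],"dr":[0,0,0],"jaw":55},{"slide":[64,-0.5,0],"dr":[0,0,0],"jaw":55},{"slide":[94,-1,0],"dr":[0,0,0],"jaw":55},{"slide":[122,-1.5,0],"dr":[0,0,0],"jaw":55},{"slide":[144,-1.5,10],"dr":[0,0,0],"jaw":55},{"slide":[156.4,-1.5,20],"dr":[0,0,0],"jaw":55},{"slide":[156.4,-1.5,30],"dr":[0,0,0],"jaw":55}]'

```text
clock: 23.05
position: [490.3, -401.8, 8.4]
ee_rot: [0.783, -0.622, -0.001, 0.0]
contact_force: [0.2, 0.7, -0.4]
gripper_width: 61.7
grasp_force: 65.2
```

```bash
python3 - <<'E'
from h import *
optics.get_image("top");optics.get_image("top");t=optics.get_image("top")
st=arm.read_state(); print(st["clock"],st["position"],st["grasp_force"],st["contact_force"])
go(490.5,-401.7,-31,-76.84)
E
```

```text
23.2 [ 489.80108459 -400.57977388    8.76980511] 65.23874759674072 [-0.14919257 -0.63731384 -0.63741585]
slide [ 1.3 -0.5 39.8] dr [ 0.015  0.014 -0.   ] yaw0 -76.84
```

Request:
step_arm --motion '[{"slide":[0.5,0,4],"dr":[0,0,0],"jaw":55},{"slide":[0.5,0,12],"dr":[0,0,0],"jaw":55},{"slide":[0.5,0,20],"dr":[0,0,0],"jaw":55},{"slide":[0.5,0,27],"dr":[0,0,0],"jaw":55},{"slide":[0.5,0,31],"dr":[0,0,0],"jaw":55},{"slide":[0.5,0,34],"dr":[0,0,0],"jaw":55},{"slide":[0.5,0,35],"dr":[0,0,0],"jaw":55},{"slide":[0.5,0,35],"dr":[0,0,0],"jaw":55}]'

```text
clock: 24.2
position: [490.9, -402.2, -25.0]
ee_rot: [0.783, -0.622, 0.0, -0.0]
contact_force: [0.3, -0.2, 0.1]
gripper_width: 62.0
grasp_force: 65.2
```

Request:
step_arm --motion '[{"slide":[-0.5,0,1],"dr":[0,0,0],"jaw":55},{"slide":[-0.5,0,2],"dr":[0,0,0],"jaw":55},{"slide":[-0.5,0,3],"dr":[0,0,0],"jaw":55},{"slide":[-0.5,0,4],"dr":[0,0,0],"jaw":55},{"slide":[-0.5,0,5],"dr":[0,0,0],"jaw":55},{"slide":[-0.5,0,6],"dr":[0,0,0],"jaw":55},{"slide":[-0.5,0,6.5],"dr":[0,0,0],"jaw":55},{"slide":[-0.5,0,6.5],"dr":[0,0,0],"jaw":55}]'

```text
clock: 25.2
position: [490.7, -401.7, -31.6]
ee_rot: [0.783, -0.622, 0.0, 0.0]
contact_force: [-0.8, -0.7, -0.8]
gripper_width: 62.2
grasp_force: 65.2
```

Request:
step_arm --motion '[{"slide":[0,0,0.4],"dr":[0,0,0],"jaw":55},{"slide":[0,0,0.8],"dr":[0,0,0],"jaw":55},{"slide":[0,0,1.2],"dr":[0,0,0],"jaw":55},{"slide":[0,0,1.6],"dr":[0,0,0],"jaw":55},{"slide":[0,0,2],"dr":[0,0,0],"jaw":55},{"slide":[0,0,2.4],"dr":[0,0,0],"jaw":55},{"slide":[0,0,2.4],"dr":[0,0,0],"jaw":55},{"slide":[0,0,2.4],"dr":[0,0,0],"jaw":55}]'

```text
clock: 26.2
position: [490.7, -401.7, -33.3]
ee_rot: [0.783, -0.622, 0.0, 0.0]
contact_force: [-1.9, 1.8, 4.7]
gripper_width: 62.1
grasp_force: 65.6
```

The lid is down with about 5 N. I open slowly.

Request:
step_arm --motion '[{"slide":[0,0,0],"dr":[0,0,0],"jaw":62},{"slide":[0,0,0],"dr":[0,0,0],"jaw":64},{"slide":[0,0,0],"dr":[0,0,0],"jaw":67},{"slide":[0,0,0],"dr":[0,0,0],"jaw":71},{"slide":[0,0,0],"dr":[0,0,0],"jaw":76},{"slide":[0,0,0],"dr":[0,0,0],"jaw":82},{"slide":[0,0,0],"dr":[0,0,0],"jaw":85},{"slide":[0,0,0],"dr":[0,0,0],"jaw":85}]'

```text
clock: 27.2
position: [490.7, -401.7, -34.0]
ee_rot: [0.783, -0.622, 0.0, 0.0]
contact_force: [-0.2, -0.7, 0.2]
gripper_width: 84.7
grasp_force: 0.0
```

Request:
step_arm --motion '[{"slide":[0,0,-3],"dr":[0,0,0],"jaw":85},{"slide":[0,0,-8],"dr":[0,0,0],"jaw":85},{"slide":[0,0,-16],"dr":[0,0,0],"jaw":85},{"slide":[0,0,-26],"dr":[0,0,0],"jaw":85},{"slide":[0,0,-40],"dr":[0,0,0],"jaw":85},{"slide":[0,0,-58],"dr":[0,0,0],"jaw":85},{"slide":[0,0,-78],"dr":[0,0,0],"jaw":85},{"slide":[0,0,-100],"dr":[0,0,0],"jaw":85}]'

```text
clock: 28.2
position: [490.8, -401.7, 67.8]
ee_rot: [0.783, -0.622, 0.0, -0.0]
contact_force: [0.8, -0.8, -0.2]
gripper_width: 85.0
grasp_force: 0.0
```

Request:
step_arm --motion '[{"slide":[0,0,-30],"dr":[0,0,0],"jaw":85},{"slide":[30,0,-60],"dr":[0,0,0],"jaw":85},{"slide":[60,0,-80],"dr":[0,0,0],"jaw":85},{"slide":[80,0,-90],"dr":[0,0,0],"jaw":85},{"slide":[90,0,-90],"dr":[0,0,0],"jaw":85},{"slide":[90,0,-90],"dr":[0,0,0],"jaw":85},{"slide":[90,0,-90],"dr":[0,0,0],"jaw":85},{"slide":[90,0,-90],"dr":[0,0,0],"jaw":85}]'

```text
clock: 29.2
position: [511.0, -488.5, 155.7]
ee_rot: [0.784, -0.621, -0.0, 0.0]
contact_force: [-0.4, -0.5, 0.5]
gripper_width: 85.3
grasp_force: 0.0
```

```bash
python3 - <<'E'
from h import *
st=arm.read_state(); print(st["clock"],st["position"],st["contact_force"])
for n in("wrist","top"):
    im=optics.get_image(n); cv2.imwrite(f"pics/{n}11.png",im); KC=cam(n,st)
    h=cv2.cvtColor(im,cv2.COLOR_BGR2HSV)
    for th in (70,100,130):
        m=((h[...,1]<60)&(h[...,2]>th)).astype(np.uint8)
        for c in cv2.findContours(m,0,2)[0]:
            A=cv2.contourArea(c)
            if A>500:
                mm=np.zeros(m.shape,np.uint8); cv2.drawContours(mm,[c],-1,1,-1); r=rect(mm,29,KC)[0]
                if abs(r[0]-478)<40 and abs(r[1]+349)<40: print(n,th,r,cv2.boundingRect(c))
E
```

```text
29.2 [ 510.99275918 -488.50482011  155.74991593] [-0.39534471 -0.50261729  0.54127382]
wrist 70 [ 479.  -348.1   64.6  140.7  102.3] (283, 262, 65, 117)
wrist 100 [ 478.7 -347.6   63.9  139.6  102.3] (283, 263, 65, 116)
wrist 130 [ 478.7 -347.6   63.4  139.5  102.3] (284, 263, 62, 116)
top 70 [ 477.5 -345.5   65.1  141.6  102.2] (440, 217, 67, 41)
top 100 [ 477.7 -345.9   63.9  140.7  102.2] (441, 217, 65, 40)
top 130 [ 477.7 -345.    62.7  138.2  102.3] (441, 217, 60, 40)
```

```bash
python3 -c "
from bench import arm
print(arm.job_done())"
```

```text
the job is handed in; nothing more can be done
None
```

The job is handed in: by the wrist camera the lid lies on the long inkstone about 2 mm off centre and within 1° of its axis, let go, with the robot clear; the hand-in returned no verdict.

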